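Prop up the recipe stand on the bar cart

TASK

Set up the recipe stand on the bar cart: push its folding brass prop up and back until it comes firmly against its stop, without forcing it, then gently lower the desk backwards, never letting it drop or pressing it down, so that it rests on the prop. Leave the bar things on the tray as they stand.

Things in the scene. Friction and masses are not known exactly. Their poses are not given: they have to be found in the camera images.
- stand: Recipe stand, fixed: black steel base 250 x 220 x 18 mm on 4 mm feet. Origin: centre of the underside, on the shelf; z up, -x the reader's side (front). In its frame the desk's hinge line is at x = -90, z = 40 mm, the prop's axle at x = +60, z = 40 mm, both along y. A brass rake screw at x = +88, y = +96 mm, left at an unknown height, stops the prop: a heel on the axle lands on its head.
- desk: Walnut desk board, 150 mm wide (y), 12 mm thick, with a brass ledge at its foot in front. Origin on its hinge line; own z runs up the board, which spans z = 8 to 205 mm and x = -18 (front face) to -6 mm (back face). 0.3 to 0.5 kg; it swings almost freely: let go past upright it falls back.
- desk_angle (a joint): Lean of the desk, rad: 0 upright, positive leaning back over the base (1.57 lying flat), negative leaning forward to the reader. It starts leaning forward against its limit at -0.35; resting on the prop it is between 0.58 and 0.79, depending on where the prop stops.
- desk_top (a point): Middle of the desk's top edge: 205 mm up the board from the hinge line, on the board's mid-plane (12 mm in front of the hinge line). The edge is 150 mm wide, 12 mm thick, bare, and can be pinched or straddled from above.
- prop: Folding prop: U-shaped bail of polished 8 mm brass rod, origin on its axle. Arms at y = +55 and -55 mm, a cross-bar along y joins their free ends, 135 mm from the axle. The stiff hinge stays put; 1.5 to 2.5 N square to the arms swing it (up to 5 N if pushed level). The stop yields some 0.7 mm per N at the bar; 6 to 10 N seat it firmly (heel bearing over 10 N); over 15 N from the robot bends it.
- prop_angle (a joint): Angle of the prop, rad: 0 folded flat, arms pointing to the stand's -x (to the desk's hinge); 1.57 upright. It grows as the cross-bar is pushed from the front, up and back, about the axle. It starts between 0.65 and 0.88; the stop comes anywhere between 1.0 and 1.4, differs each time and can only be felt.
- prop_bar (a point): Middle of the prop's cross-bar, on the rod's axis. The bar is 110 mm long, 8 mm thick; the space between it and the desk in front of it is open from above (at least 65 mm at the bar's height).
- tray: Smoked-glass tray 240 x 300 mm, 22 mm high, beside the stand (left or right), fixed; origin under its centre. A walnut muddler lies on it.
- shaker: Stainless steel cocktail shaker on the tray, 84 mm wide, 200 mm tall; origin at the centre of its underside. To be left alone.
- tumbler_a: Clear rocks tumbler on the tray, 82 mm wide, 88 mm tall; origin under its centre. To be left alone.
- tumbler_b: The other clear rocks tumbler, same size. To be left alone.
- jigger: Black plastic jigger on the tray, hourglass shape, 50 mm wide, 85 mm tall; origin under its centre. To be left alone.

How it is judged:
On the way, in this order (a step that is already met when the one before it is completed fails the run):
1. the prop is pressed against its stop (heel on the rake screw with over 10 N) while the desk still leans forward (contact force between prop and stand above 10 N and value of joint prop_angle above 0.95 rad and value of joint desk_angle below -0.1 rad), for 0.1 s.
2. the desk lies on the prop (contact force between desk and prop above 0.4 N and value of joint desk_angle above 0.55 rad), for 0.2 s.
At the end, for the whole second after the job is handed in: The prop stands at its stop (angle between 0.98 and 1.42 rad) and the desk leans back on it at rest, between 0.55 and 0.83 rad from upright, bearing on the cross-bar (all of step 2 and value of joint prop_angle between 0.98 and 1.42 rad and value of joint desk_angle below 0.83 rad and velocity of joint desk_angle between -0.05 and 0.05 rad/s); the robot touches nothing.
It fails at once if the prop is forced: more than 15 N on it from the robot (contact force between any of the fingers, the arm and prop above 15 N).
It fails at once if the desk is handled roughly: more than 25 N between it and the fingers (contact force between the fingers and desk above 25 N).
It fails at once if the desk is let drop (falls back faster than 2 rad/s) (velocity of joint desk_angle above 2 rad/s).
It fails at once if a bar thing on the tray is shifted by more than 15 mm or tipped (distance of any of shaker, tumbler_a, tumbler_b, jigger from where it was at the start of the episode above 0.015 m or angle between any of shaker, tumbler_a, tumbler_b, jigger's own z axis and vertical above 0.2 rad).
It also fails if it takes over 69 s, if anything falls off the work surface, if the arm or the gripper's body presses on something with over 40 N, if the wrist force passes 120 N, or if a joint passes its speed limit or range.

ROBOT

A 7-joint arm with a two-finger parallel gripper is mounted at the origin on the work surface. World frame = base frame: x ahead of the robot, y to its left, z up, the work surface at z = 0. Lengths are in m, angles in rad, forces in N, time in s.
With the tool pointing down it reaches from about 0.425 to 0.975 m from the base axis. Payload 16.7 kg.
Tool frame: the origin (TCP) lies on the centre line of the jaws, within the pads' length; the fingertips stand arm.finger_overhang ahead of it and the grasp point (between the pads) lies 5 mm behind it (arm.finger_overhang is the distance from the TCP to the fingertips, in m); z points along the fingers, y is the line along which they close (so a half turn about z gives the same grasp; the last joint's range is limited). The gripper opens to 85 mm and grips with 20 to 120 N. Pads are 22 mm wide; open, the fingers measure 114 mm over their backs; the gripper's body (76 mm by 85 mm) begins 54 mm behind the grasp point. The pads swing forward as they close: fully open they stand 13 mm farther back than shut.
Start: joints at [-1.321, 0.426, 0.074, 1.606, -0.034, 1.111, -0.067], TCP at [0.263, 0.622, 0.245] pointing down, gripper open.
Joint ranges: [-2.85, 2.85], [-0.5, 2.14], [-1.23, 1.37], [0.21, 2.46], [-1.02, 4.16], [0.16, 2.05], [-2.73, 2.73]. Speed limits (rad/s): [1.89, 1.89, 2.39, 2.39, 3.01, 3.01, 3.01].

INTERFACE

Orientations are given as a unit quaternion [w, x, y, z].
In Python, from bench import arm gives the robot as it stands.
- The arm moves only by the tool arm_command, never from a script. Its arguments are lists of equal length, an entry for each row: "xyz": the shift along the tool's x, y, z in mm, a list of three; "rotation": the turn, a rotation vector about the tool's x, y, z in degrees, a list of three. A call has 1 to 12 rows; each row is the pose to reach, as a shift and turn from the pose commanded when the call began, along the tool's axes at that moment; what a row does not reach only later rows make up. A row lasts 1/12 s, in which the tool goes at most 41.7 mm and 7.16 degrees, less where a joint would pass 70% of its speed; a pose out of reach is approached as far as the arm can. A call with a gripper value outside its range is refused whole. "gripper" is the finger opening in mm, from 0 to 85.4, set as the call begins (left out, the last holds). The fingers move at their own pace and stop on an object; "grip_force" is the grip in N (left out, the last holds). Time passes only in rows, so rows that repeat a pose let the fingers close. It gives the time, the measured TCP pose, the force, the opening and the grip force at its end, in the units of the state.
- arm.get_obs(): the state, without advancing time (a new reading comes with each control period).
- arm.camera(name): name is "scene" or "side" or "wrist"; returns a dict with "image" (400x640x3 uint8, blue, green, red), "depth" (400x640 float32, m along the optical axis (not along the pixel's ray), 0 where there is no reading), "camera_matrix" (3x3 intrinsics, pixels), "cam_to_world" (4x4, takes a point from camera to world coordinates); the wrist camera has in their place "hand_eye" (4x4, takes a point from camera to tool coordinates, whose origin is the TCP and whose axes are the flange's). Camera axes: x right, y down, z forward; pixel columns grow to the right and rows downward; lengths in m; the calibration is good to about 2 mm. The wrist camera is an equidistant fisheye: a pixel r from the principal point sees the ray r / f radians off the axis. A picture is of the moment at which its call begins: read the wrist's pose just before it.
- arm.job_done(): hands the job in; it is judged then, once.
The state is a dict: "time_s": time; "joint_pos": joint angles; "qd": joint speeds; "joint_torque": joint torques, N m; "eef_pos": TCP position; "orientation": TCP orientation; "force": force on the tool from outside, world axes, zero at the start; "wrist_torque": the same for the moment, N m; "finger_gap": opening from 0.0 (shut) to 1.0 (fully open); "grasp_force": force on a finger pad.
Only numpy, scipy, OpenCV 4.12 (cv2) and the standard library are available. Lean on these libraries where they do the work, as an engineer would, in place of code of your own. Each camera call takes 0.05 s, during which the arm holds its last target. There are 200 camera calls.

## Working session

There is one attempt and no reset: what is moved stays moved. The work goes in short steps, Python scripts to look and compute and a tool call to move; the robot and the scene stay as the last step left them, time stands still between calls to the robot, and variables do not carry over. Pictures are saved under pics/ and viewed, at most 10 in all, crops included, and the job is handed in when it is done.

Besides the shell and the picture viewer there is one more tool, called after "Call:" as name(argument=value, ...), one argument or row to a line, values as JSON. arm_command: Moves the arm, as the interface text tells. Its arguments: {"type":"object","properties":{"xyz":{"type":"array","items":{"type":"array","items":{"type":"number"}}},"rotation":{"type":"array","items":{"type":"array","items":{"type":"number"}}},"gripper":{"type":"number"},"grip_force":{"type":"number"}},"required":["xyz","rotation"]}

```bash
mkdir -p pics; ls; python3 - <<'E'
from bench import arm
import cv2,numpy as np
o=arm.get_obs();print({k:np.round(v,3) for k,v in o.items()}, arm.finger_overhang)
for n in("scene","side"):
    c=arm.camera(n);cv2.imwrite(f"pics/{n}0.png",c["image"]);np.savez(f"pics/{n}0.npz",**c);print(n,np.round(c["cam_to_world"],3).tolist(),c["camera_matrix"].tolist())
E
```

```text
pics
{'time_s': np.float64(0.0), 'joint_pos': array([-1.32 ,  0.427,  0.074,  1.607, -0.034,  1.111, -0.067]), 'qd': array([ 0.001, -0.001,  0.   , -0.002,  0.001,  0.001,  0.001]), 'joint_torque': array([-1.0000e-03, -9.4985e+01,  3.7600e+00, -4.6350e+01,  1.9000e-02,
        1.0000e-02,  0.0000e+00]), 'eef_pos': array([0.263, 0.621, 0.245]), 'orientation': array([-0.   ,  0.199,  0.98 , -0.001]), 'force': array([0.182, 0.587, 1.001]), 'wrist_torque': array([-0.003, -0.012,  0.   ]), 'grasp_force': np.float64(0.0), 'finger_gap': np.float64(0.997)} 0.014
scene [[0.233, 0.813, -0.533, 1.215], [0.972, -0.186, 0.141, -0.131], [0.015, -0.551, -0.834, 1.119], [0.0, 0.0, 0.0, 1.0]] [[499.3355221052525, 0.0, 321.84311171335156], [0.0, 499.3355221052525, 203.18668475503404], [0.0, 0.0, 1.0]]
side [[0.354, -0.714, 0.604, 0.032], [-0.935, -0.278, 0.22, -0.144], [0.011, -0.642, -0.766, 0.882], [0.0, 0.0, 0.0, 1.0]] [[486.5832772417031, 0.0, 316.4037346358059], [0.0, 486.5832772417031, 197.56643828593323], [0.0, 0.0, 1.0]]
```

View pics/scene0.png

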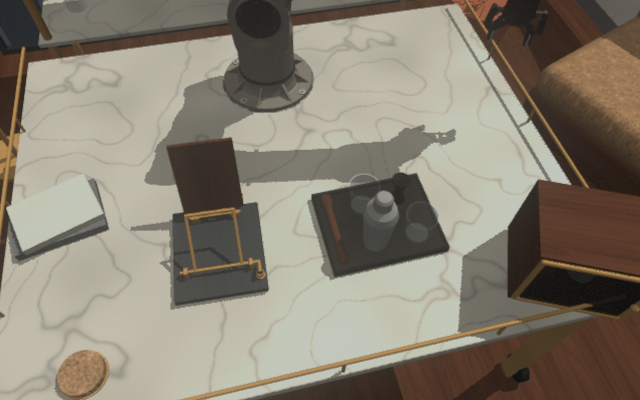

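View pics/side0.png

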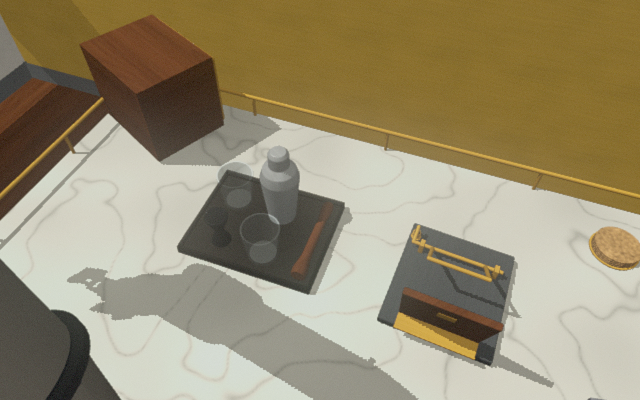

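The scene picture shows the stand at about px (220,250), with the base corners at (176,303), (267,291) and (259,204). The prop bar runs (188,217)-(240,210), the axle line is near row 268, and the desk's top edge runs (168,146)-(234,139). The side picture has the base at (380-515, 228-360), the prop bar at (428,258)-(492,278), and the desk top at (402,292)-(500,327). The tray is on the +y side.

```bash
cat > h.py <<'E'
import numpy as np,cv2
def cloud(c):
    K=c["camera_matrix"];T=c["cam_to_world"];d=c["depth"];v,u=np.mgrid[:400,:640]
    P=np.stack([(u-K[0,2])/K[0,0]*d,(v-K[1,2])/K[1,1]*d,d],-1)
    W=P@T[:3,:3].T+T[:3,3];W[d==0]=np.nan
    return W
E
python3 - <<'E'
from h import *
B=[];G=[];D=[]
for n,(u0,u1,v0,v1) in dict(scene=(150,285,120,315),side=(365,530,215,370)).items():
    c=dict(np.load(f"pics/{n}0.npz"));W=cloud(c)[v0:v1,u0:u1];im=c["image"][v0:v1,u0:u1]
    h=cv2.cvtColor(im,cv2.COLOR_BGR2HSV)
    b=(im.max(-1)<75)&(abs(W[...,2]-.022)<.008);b=W[b][:,:2];B.append(b)
    print(n,'base',len(b),cv2.minAreaRect((b*1000).astype(np.float32)))
    g=(h[...,1]>110)&(h[...,2]>110)&(h[...,0]>10)&(h[...,0]<30)&(W[...,2]>.028)
    q=W[g];print('brass',len(q));G.append(q)
    d=(h[...,1]>80)&(h[...,2]<110)&(W[...,2]>.05);q=W[d];D.append(q);print('desk',len(q),q.min(0),q.max(0))
r=cv2.minAreaRect((np.vstack(B)*1000).astype(np.float32));print(r,cv2.boxPoints(r).tolist())
E
python3 - <<'E'
E
```

```text
scene base 2180 ((589.90234375, -227.21023559570312), (216.0047607421875, 252.26451110839844), 87.01669311523438)
brass 799
desk 759 [ 0.40922657 -0.29583036  0.05007384] [ 0.68812641 -0.13848249  0.23386558]
side base 593 ((561.0681762695312, -226.59307861328125), (215.57467651367188, 193.3875274658203), 86.91300201416016)
brass 2879
desk 1490 [ 0.40986926 -0.29355919  0.05021808] [ 0.59631728 -0.14382117  0.23230603]
((590.1123657226562, -227.14588928222656), (216.4846954345703, 252.24253845214844), 87.18673706054688) [[458.8304443359375, -329.067626953125], [710.76904296875, -341.44793701171875], [721.394287109375, -125.22415161132812], [469.4556884765625, -112.84384155273438]]
```

```bash
cat >> h.py <<'E'
yaw=np.deg2rad(-2.81);S0=np.array([.590,-.227,0]);RS=np.array([[np.cos(yaw),-np.sin(yaw),0],[np.sin(yaw),np.cos(yaw),0],[0,0,1]])
s2w=lambda p:S0+RS@np.asarray(p)/1000
w2s=lambda W:(np.asarray(W)-S0)@RS*1000
E
python3 - <<'E'
from h import *
for n,(u0,u1,v0,v1) in dict(scene=(150,285,120,315),side=(365,530,215,370)).items():
    c=dict(np.load(f"pics/{n}0.npz"));P=w2s(cloud(c)[v0:v1,u0:u1]);im=c["image"][v0:v1,u0:u1]
    h=cv2.cvtColor(im,cv2.COLOR_BGR2HSV)
    g=(h[...,1]>90)&(h[...,2]>100)&(h[...,0]>10)&(h[...,0]<30)&(P[...,2]>60)&(abs(P[...,0]-5)<60)&(abs(P[...,1])<75)
    q=P[g];print(n,len(q))
    hi=q[q[:,2]>q[:,2].max()-12];print(np.round(np.median(hi,0)),hi.min(0).round(),hi.max(0).round())
    print('ang',np.percentile(np.arctan2(hi[:,2]-40,60-hi[:,0]),[10,50,90]),np.median(np.hypot(hi[:,2]-40,60-hi[:,0])))
    s=(im.max(-1)>0)&(P[...,2]>225)&(P[...,2]<250);t=P[s];print('desk top',np.round(np.median(t,0)) if len(t) else 0,t.min(0),t.max(0))
for p in([0,0,0],[-171.6,0,228.5]):print(s2w(p))
E
```

```text
scene 418
[-34.   1. 139.] [-41. -58. 132.] [-24.  57. 144.]
ang [0.78665429 0.80892616 0.83161689] 136.82221001786564
desk top [-168.   -2.  229.] [-178.59112198  -75.0012028   225.01456154] [-161.07647289   74.54837312  233.86557517]
side 382
[-37.  -2. 140.] [-41. -58. 132.] [-24.  58. 144.]
ang [0.77889243 0.80403461 0.82404191] 138.30752560008318
desk top [-171.   -3.  229.] [-178.03543036  -74.39891772  225.00817898] [-163.18569847   75.30318212  233.45957442]
[ 0.59  -0.227  0.   ]
[ 0.41860633 -0.21858747  0.2285    ]
```

```bash
cat >> h.py <<'E'
from scipy.spatial.transform import Rotation as R
def to(o,sx,sy,z,tilt=0):
    """shift/turn in tool axes from the state o to stand pose (mm), tool y along stand +x, tilt = lean (rad, + tool body towards +x)"""
    q=o["orientation"];R0=R.from_quat([q[1],q[2],q[3],q[0]])
    T=R.from_matrix(RS@np.array([[0,1,0],[1,0,0],[0,0,-1.]]))
    ax=RS@np.array([0,1,0]);T=R.from_rotvec(ax*tilt)*T
    d=R0.inv().apply(s2w([sx,sy,z])-o["eef_pos"])*1000
    return np.round(d,1),np.round((R0.inv()*T).as_rotvec(degrees=True),2)
def pose(o):
    return o["time_s"].round(2),np.round(w2s(o["eef_pos"]),1),np.round(RS.T@o["force"],2),round(float(o["finger_gap"]),3)
E
python3 - <<'E'
from h import *
from bench import arm
o=arm.get_obs()
print(pose(o),to(o,-65,0,380))
E
```

```text
Traceback (most recent call last):
  File "h.py", line 19, in pose
    return o["time_s"].round(2),np.round(w2s(o["eef_pos"]),1),np.round(RS.T@o["force"],2),round(float(o["finger_gap"]),3)
           ^^^^^^^^^^^^^^^^^
AttributeError: 'float' object has no attribute 'round'
```

```bash
sed -i 's/o\["time_s"\].round(2)/round(float(o["time_s"]),2)/' h.py; python3 - <<'E'
from h import *
from bench import arm
o=arm.get_obs()
print(pose(o),to(o,-65,0,380))
E
```

```text
(0.1, array([-368.6,  831.4,  244.7]), array([-1.09, -0.72, -0.32]), 1.006) (array([-570.8, -676.6, -134.5]), array([-5.00e-02,  4.00e-02,  6.99e+01]))
```

Call:
arm_command(
  xyz=[
    [0,0,-35],
    [0,0,-70],
    [0,0,-105],
    [0,0,-135],
    [-25,-30,-135],
    [-50,-60,-135],
    [-75,-90,-135],
    [-100,-120,-135],
    [-125,-150,-135],
    [-150,-180,-135],
    [-175,-210,-135],
    [-200,-240,-135],
  ],
  rotation=[
    [0,0,0],
    [0,0,0],
    [0,0,0],
    [0,0,0],
    [0,0,3],
    [0,0,6],
    [0,0,9],
    [0,0,12],
    [0,0,15],
    [0,0,18],
    [0,0,21],
    [0,0,24],
  ],
  gripper=0,
  grip_force=20,
)

```text
time_s: 1.1
eef_pos: [0.3536, 0.3208, 0.3801]
orientation: [-0.0, 0.399, 0.917, -0.0]
force: [1.6, 0.3, 0.0]
finger_gap: 0.002
grasp_force: 0.0
```

```bash
python3 - <<'E'
from h import *
from bench import arm
o=arm.get_obs()
print(pose(o),to(o,-65,0,380))
E
```

```text
(1.1, array([-263. ,  535.5,  380.1]), array([1.61, 0.37, 0.04]), 0.002) (array([-515.5, -245.5,    0. ]), array([-2.000e-02, -1.000e-02,  4.576e+01]))
```

Call:
arm_command(
  xyz=[
    [-34,-16,0],
    [-68,-32,0],
    [-102,-48,0],
    [-136,-65,0],
    [-170,-81,0],
    [-204,-97,0],
    [-238,-113,0],
    [-272,-130,0],
    [-306,-146,0],
    [-340,-162,0],
    [-374,-178,0],
    [-408,-194,0],
  ],
  rotation=[
    [0,0,4],
    [0,0,8],
    [0,0,12],
    [0,0,16],
    [0,0,20],
    [0,0,24],
    [0,0,28],
    [0,0,32],
    [0,0,36],
    [0,0,40],
    [0,0,44],
    [0,0,45.8],
  ],
)

```text
time_s: 2.1
eef_pos: [0.4905, -0.1097, 0.3805]
orientation: [0.0, 0.725, 0.689, 0.0]
force: [1.5, 1.4, -0.1]
finger_gap: -0.002
grasp_force: 0.0
```

```bash
python3 - <<'E'
from h import *
from bench import arm
o=arm.get_obs()
print(pose(o),to(o,-65,0,380))
E
```

```text
(2.1, array([-105.1,  112.3,  380.5]), array([ 1.39,  1.42, -0.07]), -0.002) (array([-112.2,   40.4,    0.4]), array([ 0.03, -0.03, -0.14]))
```

Call:
arm_command(
  xyz=[
    [-37,13,0],
    [-74,27,0],
    [-112,40,0],
    [-112,40,30],
    [-112,40,70],
    [-112,40,110],
    [-112,40,140],
    [-112,40,170],
    [-112,40,190],
    [-112,40,210],
    [-112,40,210],
  ],
  rotation=[
    [0,0,0],
    [0,0,0],
    [0,0,0],
    [0,0,0],
    [0,0,0],
    [0,0,0],
    [0,0,0],
    [0,0,0],
    [0,0,0],
    [0,0,0],
    [0,0,0],
  ],
)

```text
time_s: 3.02
eef_pos: [0.5234, -0.2206, 0.1669]
orientation: [-0.002, 0.724, 0.69, -0.002]
force: [-1.7, -0.8, -0.0]
finger_gap: -0.002
grasp_force: 0.0
```

```bash
python3 - <<'E'
from h import *
from bench import arm
o=arm.get_obs()
print(pose(o),to(o,-65,0,130))
a=arm.camera("scene")["image"][90:320,130:330];b=arm.camera("side")["image"][170:400,350:550]
cv2.imwrite("pics/v1.png",cv2.resize(np.hstack([a,b]),None,fx=2,fy=2))
E
```

```text
(3.02, array([-66.9,   3.1, 166.9]), array([-1.68, -0.88, -0.02]), -0.002) (array([-3.1,  2. , 36.9]), array([-0.31, -0.03,  0.1 ]))
```

View pics/v1.png

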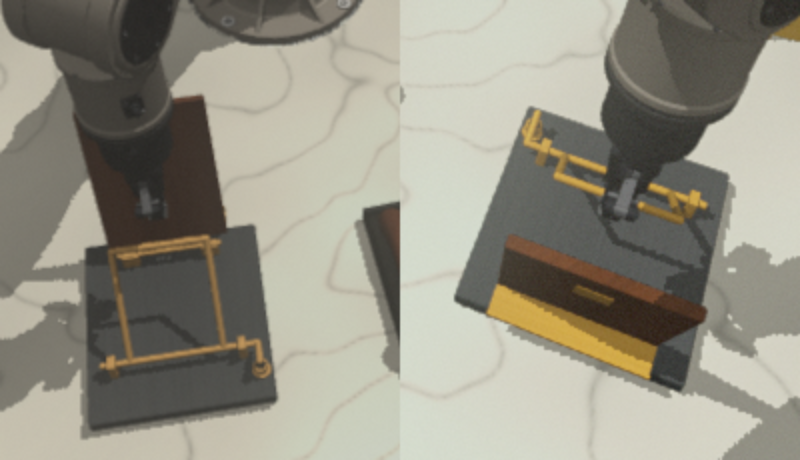

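The picture shows the shut fingers at (150,205) left and (622,195) right. They hang in the open gap between the desk and the prop bar.

Call:
arm_command(
  xyz=[
    [-3,2,10],
    [-3,2,20],
    [-3,2,30],
    [-3,2,36],
    [-3,2,36],
    [-3,2,36],
  ],
  rotation=[
    [0,0,0],
    [0,0,0],
    [0,0,0],
    [0,0,0],
    [0,0,0],
    [0,0,0],
  ],
)

```text
time_s: 3.62
eef_pos: [0.5269, -0.2246, 0.134]
orientation: [-0.0, 0.724, 0.69, -0.0]
force: [0.3, 0.0, 0.7]
finger_gap: 0.001
grasp_force: 0.0
```

```bash
python3 - <<'E'
from h import *
from bench import arm
o=arm.get_obs()
print(pose(o),to(o,-55,0,130))
E
```

```text
(3.62, array([-63.2,  -0.7, 134. ]), array([0.35, 0.04, 0.7 ]), 0.001) (array([0.7, 8.2, 4. ]), array([-0.05,  0.  ,  0.09]))
```

Call:
arm_command(
  xyz=[
    [0,2,0],
    [0,4,0],
    [0,6,0],
    [0,8,0],
    [0,8,0],
  ],
  rotation=[
    [0,0,0],
    [0,0,0],
    [0,0,0],
    [0,0,0],
    [0,0,0],
  ],
)

```text
time_s: 4.03
eef_pos: [0.5357, -0.2249, 0.1345]
orientation: [0.0, 0.723, 0.69, 0.0]
force: [-0.1, 0.0, 0.3]
finger_gap: 0.0
grasp_force: 0.0
```

Call:
arm_command(
  xyz=[
    [0,2,-1],
    [0,4,-2],
    [0,6,-4],
    [0,8,-6],
    [0,10,-8],
    [0,12,-9],
    [0,12,-9],
  ],
  rotation=[
    [0,0,0],
    [0,0,0],
    [0,0,0],
    [0,0,0],
    [0,0,0],
    [0,0,0],
    [0,0,0],
  ],
)

```text
time_s: 4.62
eef_pos: [0.5477, -0.2255, 0.1437]
orientation: [0.0, 0.724, 0.69, 0.0]
force: [-0.7, 0.6, 0.3]
finger_gap: 0.003
grasp_force: 0.4
```

Call:
arm_command(
  xyz=[
    [0,2,-1],
    [0,4,-2],
    [0,5,-3],
    [0,6,-4],
    [0,6,-4],
  ],
  rotation=[
    [0,0,0],
    [0,0,0],
    [0,0,0],
    [0,0,0],
    [0,0,0],
  ],
)

```text
time_s: 5.03
eef_pos: [0.5535, -0.2258, 0.1475]
orientation: [0.0, 0.724, 0.69, 0.0]
force: [-0.4, 0.9, -0.2]
finger_gap: -0.001
grasp_force: 0.3
```

```bash
cat >> h.py <<'E'
def bar(c):
    P=w2s(cloud(c));h=cv2.cvtColor(c["image"],cv2.COLOR_BGR2HSV)
    g=(h[...,1]>90)&(h[...,2]>90)&(h[...,0]>10)&(h[...,0]<30)&(P[...,2]>55)&(abs(P[...,0]-15)<75)&(abs(P[...,1])<70)
    q=P[g];hi=q[q[:,2]>np.percentile(q[:,2],98)-10];return len(hi),np.median(hi,0).round(1),np.median(np.arctan2(hi[:,2]-40,60-hi[:,0])).round(3)
E
python3 - <<'E'
from h import *
from bench import arm
o=arm.get_obs();print(pose(o))
for n in("scene","side"):
    c=arm.camera(n);print(bar(c))
    if n=="scene":a=c["image"][110:310,150:300]
    else: b=c["image"][200:400,380:530]
cv2.imwrite("pics/v2.png",cv2.resize(np.hstack([a,b]),None,fx=2.6,fy=2.6))
E
```

```text
(5.03, array([-36.5,  -0.6, 147.5]), array([-0.47,  0.9 , -0.17]), -0.001)
(141, array([-17.3,   7.9, 153.9]), np.float64(0.974))
(7, array([-34.3, -12.9, 519. ]), np.float64(1.376))
```

View pics/v2.png

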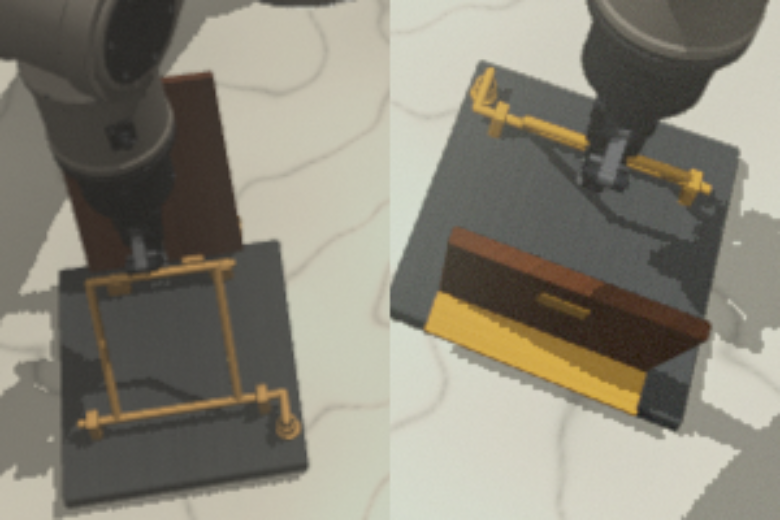

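The fingers now touch the bar at (145,262), and the prop has turned to about 0.96 rad. Pushing works; I go on in small steps.

Call:
arm_command(
  xyz=[
    [0,1,-1],
    [0,2,-1],
    [0,3,-2],
    [0,4,-3],
    [0,4,-3],
  ],
  rotation=[
    [0,0,0],
    [0,0,0],
    [0,0,0],
    [0,0,0],
    [0,0,0],
  ],
)

```text
time_s: 5.55
eef_pos: [0.5574, -0.226, 0.1505]
orientation: [0.0, 0.724, 0.69, 0.0]
force: [-0.6, 0.2, 0.7]
finger_gap: 0.002
grasp_force: 0.5
```

Call:
arm_command(
  xyz=[
    [0,1,-0.5],
    [0,2,-1],
    [0,3,-2],
    [0,3,-2],
  ],
  rotation=[
    [0,0,0],
    [0,0,0],
    [0,0,0],
    [0,0,0],
  ],
)

```text
time_s: 5.88
eef_pos: [0.5603, -0.2262, 0.1525]
orientation: [0.0, 0.724, 0.69, 0.0]
force: [-0.8, -0.3, 0.6]
finger_gap: 0.001
grasp_force: 0.6
```

Call:
arm_command(
  xyz=[
    [0,1,-0.5],
    [0,2,-1],
    [0,3,-2],
    [0,3,-2],
  ],
  rotation=[
    [0,0,0],
    [0,0,0],
    [0,0,0],
    [0,0,0],
  ],
)

```text
time_s: 6.22
eef_pos: [0.5634, -0.2263, 0.1545]
orientation: [0.0, 0.724, 0.69, 0.0]
force: [-1.6, -0.1, 0.2]
finger_gap: -0.0
grasp_force: 0.5
```

Call:
arm_command(
  xyz=[
    [0,1,-0.5],
    [0,2,-1],
    [0,3,-1.5],
    [0,3,-1.5],
  ],
  rotation=[
    [0,0,0],
    [0,0,0],
    [0,0,0],
    [0,0,0],
  ],
)

```text
time_s: 6.55
eef_pos: [0.5663, -0.2264, 0.1559]
orientation: [0.0, 0.724, 0.69, 0.0]
force: [-1.4, 0.4, -0.2]
finger_gap: 0.003
grasp_force: 0.7
```

Call:
arm_command(
  xyz=[
    [0,1,-0.5],
    [0,2,-1],
    [0,3,-1.5],
    [0,3,-1.5],
  ],
  rotation=[
    [0,0,0],
    [0,0,0],
    [0,0,0],
    [0,0,0],
  ],
)

```text
time_s: 6.88
eef_pos: [0.5693, -0.2265, 0.1574]
orientation: [0.0, 0.724, 0.69, 0.0]
force: [-1.1, -0.1, 0.8]
finger_gap: -0.002
grasp_force: 0.6
```

Call:
arm_command(
  xyz=[
    [0,1,-0.5],
    [0,2,-1],
    [0,3,-1.5],
    [0,3,-1.5],
  ],
  rotation=[
    [0,0,0],
    [0,0,0],
    [0,0,0],
    [0,0,0],
  ],
)

```text
time_s: 7.22
eef_pos: [0.5723, -0.2267, 0.1589]
orientation: [0.0, 0.724, 0.69, -0.0]
force: [-1.4, -0.4, 1.1]
finger_gap: 0.002
grasp_force: 0.7
```

Call:
arm_command(
  xyz=[
    [0,1,-0.5],
    [0,2,-1],
    [0,3,-1.5],
    [0,3,-1.5],
  ],
  rotation=[
    [0,0,0],
    [0,0,0],
    [0,0,0],
    [0,0,0],
  ],
)

```text
time_s: 7.55
eef_pos: [0.575, -0.2269, 0.1603]
orientation: [-0.0, 0.724, 0.69, -0.0]
force: [-3.2, 0.2, 1.1]
finger_gap: -0.001
grasp_force: 1.4
```

Call:
arm_command(
  xyz=[
    [0,1,-0.5],
    [0,2,-1],
    [0,3,-1.2],
    [0,3,-1.2],
  ],
  rotation=[
    [0,0,0],
    [0,0,0],
    [0,0,0],
    [0,0,0],
  ],
)

```text
time_s: 7.88
eef_pos: [0.5774, -0.2271, 0.1614]
orientation: [-0.001, 0.724, 0.69, -0.0]
force: [-8.5, -1.6, 2.3]
finger_gap: 0.002
grasp_force: 3.7
```

Call:
arm_command(
  xyz=[
    [0,0.3,-0.1],
    [0,0.5,-0.2],
    [0,0.5,-0.2],
    [0,0.5,-0.2],
  ],
  rotation=[
    [0,0,0],
    [0,0,0],
    [0,0,0],
    [0,0,0],
  ],
)

```text
time_s: 8.22
eef_pos: [0.5776, -0.2271, 0.1615]
orientation: [-0.001, 0.724, 0.69, -0.001]
force: [-8.2, 0.2, 2.3]
finger_gap: 0.002
grasp_force: 4.4
```

```bash
python3 - <<'E'
from h import *
from bench import arm
o=arm.get_obs();print(pose(o));print(bar(arm.camera("scene")));print(pose(arm.get_obs()))
E
```

```text
(8.22, array([-12.4,  -0.8, 161.5]), array([-8.21, -0.18,  2.31]), 0.002)
(130, array([  6.5,   9.6, 168. ]), np.float64(1.174))
(8.27, array([-12.3,  -0.8, 161.5]), array([-9.21, -0.83,  1.29]), -0.003)
```

The prop is at its stop, with about 9 N on the bar. I back off, rise, and move over the desk's top edge.

Call:
arm_command(
  xyz=[
    [0,-5,0],
    [0,-15,0],
    [0,-28,0],
    [0,-32,-20],
    [0,-32,-55],
    [0,-32,-90],
    [0,-32,-125],
    [0,-60,-145],
    [0,-95,-145],
    [0,-130,-145],
    [0,-159,-145],
    [0,-159,-145],
  ],
  rotation=[
    [0,0,0],
    [0,0,0],
    [0,0,0],
    [0,0,0],
    [0,0,0],
    [0,0,0],
    [0,0,0],
    [0,0,0],
    [0,0,0],
    [0,0,0],
    [0,0,0],
    [0,0,0],
  ],
)

```text
time_s: 9.27
eef_pos: [0.4148, -0.2201, 0.3065]
orientation: [-0.001, 0.725, 0.689, 0.003]
force: [0.3, -1.2, 1.1]
finger_gap: 0.004
grasp_force: 0.0
```

Call:
arm_command(
  xyz=[
    [0,0,0],
    [0,0,0],
    [0,0,0],
  ],
  rotation=[
    [0,0,0],
    [0,0,0],
    [0,0,0],
  ],
  gripper=32,
)

```text
time_s: 9.52
eef_pos: [0.4205, -0.2193, 0.3068]
orientation: [0.0, 0.723, 0.69, -0.0]
force: [-0.0, 0.0, -0.8]
finger_gap: 0.374
grasp_force: 0.0
```

```bash
python3 - <<'E'
from h import *
from bench import arm
o=arm.get_obs();print(pose(o),to(o,-170,0,225))
a=arm.camera("scene");print(bar(a));b=arm.camera("side")
print(bar(b));P=w2s(cloud(b));P2=P[(P[...,2]>222)&(P[...,2]<240)&(abs(P[...,0]+170)<40)&(abs(P[...,1])<80)];print(len(P2),np.median(P2,0))
cv2.imwrite("pics/v3.png",cv2.resize(np.hstack([a["image"][90:310,130:310],b["image"][180:400,370:550]]),None,fx=2.2,fy=2.2))
E
```

```text
(9.52, array([-169.7,   -0.6,  306.8]), array([-0.03,  0.02, -0.78]), 0.374) (array([ 0.6, -0.3, 81.8]), array([0.02, 0.03, 0.14]))
(157, array([  2. ,  -2.5, 165.8]), np.float64(1.14))Traceback (most recent call last):
  File "<stdin>", line 5, in <module>
  File "h.py", line 23, in bar
    q=P[g];hi=q[q[:,2]>np.percentile(q[:,2],98)-10];return len(hi),np.median(hi,0).round(1),np.median(np.arctan2(hi[:,2]-40,60-hi[:,0])).round(3)
                       ~~~~~~~~~~~~~^^^^^^^^^^^
    return _quantile_unchecked(
        a, q, axis, out, overwrite_input, method, keepdims, weights)
    return _ureduce(a,
                    func=_quantile_ureduce_func,
    ...<5 lines>...
                    overwrite_input=overwrite_input,
                    method=method)
    r = func(a, **kwargs)
    result = _quantile(arr,
                       quantiles=q,
    ...<2 lines>...
                       out=out,
                       weights=wgt)
    slices_having_nans = np.isnan(arr[-1, ...])
                                  ~~~^^^^^^^^^
IndexError: index -1 is out of bounds for axis 0 with size 0
```

Call:
arm_command(
  xyz=[
    [0,0,20],
    [0,0,40],
    [0,0,55],
    [0,0,62],
    [0,0,66],
    [0,0,70],
    [0,0,74],
    [0,0,78],
    [0,0,82],
    [0,0,84],
    [0,0,84],
  ],
  rotation=[
    [0,0,0],
    [0,0,0],
    [0,0,0],
    [0,0,0],
    [0,0,0],
    [0,0,0],
    [0,0,0],
    [0,0,0],
    [0,0,0],
    [0,0,0],
    [0,0,0],
  ],
)

```text
time_s: 10.53
eef_pos: [0.4196, -0.2194, 0.2225]
orientation: [-0.0, 0.724, 0.69, -0.0]
force: [-0.7, -0.5, -0.8]
finger_gap: 0.375
grasp_force: 0.0
```

```bash
python3 - <<'E'
from h import *
from bench import arm
o=arm.get_obs();print(pose(o))
for th in np.arange(-.25,.76,.1):
    t=(th+.35)*.35; t=max(0,t)
    x=-90+203*np.sin(th)-12*np.cos(th); z=40+203*np.cos(th)+12*np.sin(th)
    print(th.round(2),*[v.tolist() for v in to(o,x,0,z-5,t)])
a=arm.camera("scene")
w=arm.camera("wrist")["image"]
cv2.imwrite("pics/v3.png",np.hstack([cv2.resize(a["image"][100:260,130:290],(400,400)),w[:,120:520]]))
E
```

```text
(10.53, array([-170.6,   -0.8,  222.5]), array([-0.7 , -0.52, -0.78]), 0.375)
-0.25 [0.8, 18.7, -6.2] [1.99, 0.0, 0.1]
-0.15 [0.7, 38.3, -11.5] [3.99, 0.0, 0.1]
-0.05 [0.7, 58.4, -14.7] [6.0, 0.01, 0.1]
0.05 [0.6, 78.7, -15.9] [8.0, 0.01, 0.1]
0.15 [0.6, 99.0, -15.1] [10.01, 0.01, 0.1]
0.25 [0.6, 119.1, -12.2] [12.01, 0.01, 0.1]
0.35 [0.5, 138.9, -7.4] [14.02, 0.01, 0.1]
0.45 [0.5, 158.0, -0.6] [16.03, 0.01, 0.1]
0.55 [0.5, 176.4, 8.1] [18.03, 0.02, 0.1]
0.65 [0.5, 193.9, 18.5] [20.04, 0.02, 0.1]
0.75 [0.4, 210.2, 30.7] [22.04, 0.02, 0.1]
```

View pics/v3.png

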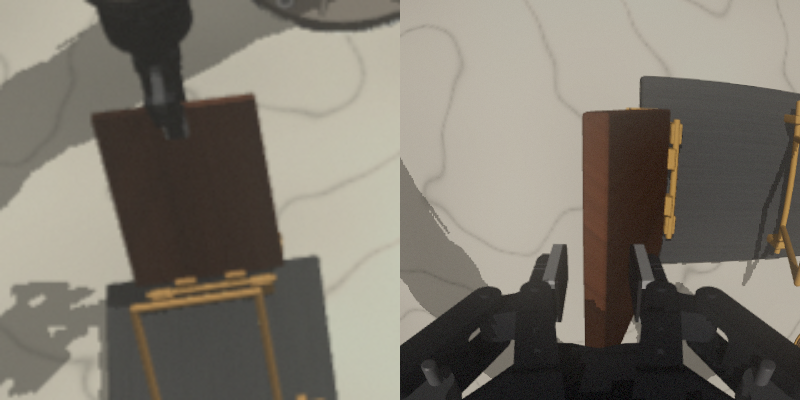

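The board's top edge, at about (597,200) in the wrist view, lies between the open fingers (555 and 640). Now I swing the desk.

Call:
arm_command(
  xyz=[
    [0,9,-3],
    [0,19,-6],
    [0,29,-9],
    [0,38,-11.5],
    [0,48,-13],
    [0,58,-14.5],
    [0,68,-15.5],
    [0,76,-16],
    [0,84,-16],
    [0,91,-15.5],
    [0,96,-15],
    [0,99,-15],
  ],
  rotation=[
    [1,0,0],
    [2,0,0],
    [3,0,0],
    [4,0,0],
    [5,0,0],
    [6,0,0],
    [7,0,0],
    [7.7,0,0],
    [8.5,0,0],
    [9.2,0,0],
    [9.7,0,0],
    [10,0,0],
  ],
)

```text
time_s: 11.63
eef_pos: [0.5192, -0.2241, 0.2375]
orientation: [-0.063, 0.721, 0.688, -0.061]
force: [-0.3, 0.2, -0.8]
finger_gap: 0.376
grasp_force: 0.0
```

```bash
python3 - <<'E'
from h import *
from bench import arm
o=arm.get_obs();print(pose(o))
for th in np.arange(.2,.76,.05):
    t=(th+.35)*.35
    x=-90+203*np.sin(th)-12*np.cos(th); z=40+203*np.cos(th)+12*np.sin(th)
    print(th.round(2),*[v.tolist() for v in to(o,x,0,z-5,t)])
a=arm.camera("scene");b=arm.camera("side")
w=arm.camera("wrist")["image"]
cv2.imwrite("pics/v4.png",np.hstack([cv2.resize(a["image"][100:300,130:310],(360,400)),w[:,120:520]]))
E
```

```text
(11.63, array([-70.9,  -0.6, 237.5]), array([-0.35,  0.16, -0.79]), 0.376)
0.2 [0.5, 9.5, -0.5] [0.98, 0.04, 0.11]
0.25 [0.5, 19.7, -0.6] [1.98, 0.04, 0.11]
0.3 [0.5, 29.9, -0.2] [2.98, 0.04, 0.11]
0.35 [0.5, 40.0, 0.7] [3.99, 0.04, 0.11]
0.4 [0.5, 50.1, 2.2] [4.99, 0.04, 0.11]
0.45 [0.5, 60.0, 4.1] [5.99, 0.04, 0.11]
0.5 [0.4, 69.9, 6.5] [6.99, 0.04, 0.11]
0.55 [0.4, 79.6, 9.4] [8.0, 0.04, 0.11]
0.6 [0.4, 89.2, 12.8] [9.0, 0.04, 0.11]
0.65 [0.4, 98.6, 16.7] [10.0, 0.04, 0.11]
0.7 [0.4, 107.8, 21.0] [11.01, 0.05, 0.1]
0.75 [0.4, 116.8, 25.8] [12.01, 0.05, 0.1]
```

View pics/v4.png

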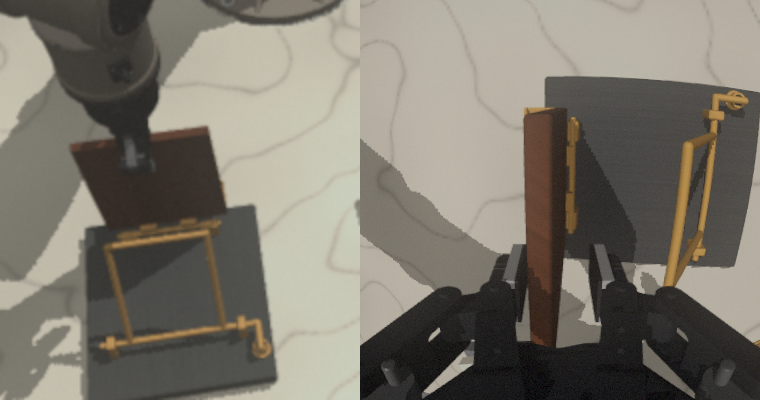

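Call:
arm_command(
  xyz=[
    [0,0,0],
    [0,0,0],
    [0,4,0],
    [0,9,-0.5],
    [0,14,-0.5],
    [0,19,-0.5],
    [0,24,-0.5],
    [0,30,0],
    [0,35,0.5],
    [0,40,1],
    [0,45,1.5],
    [0,50,2],
  ],
  rotation=[
    [0,0,0],
    [0,0,0],
    [0.4,0,0],
    [0.9,0,0],
    [1.4,0,0],
    [1.9,0,0],
    [2.4,0,0],
    [3,0,0],
    [3.5,0,0],
    [4,0,0],
    [4.5,0,0],
    [5,0,0],
  ],
  gripper=22,
)

```text
time_s: 12.78
eef_pos: [0.5679, -0.2265, 0.2268]
orientation: [-0.095, 0.717, 0.684, -0.09]
force: [0.2, -0.1, -0.5]
finger_gap: 0.256
grasp_force: 0.2
```

Call:
arm_command(
  xyz=[
    [0,5,1],
    [0,10,1.5],
    [0,15,2],
    [0,20,2.5],
    [0,20,2.5],
  ],
  rotation=[
    [0.5,0,0],
    [1,0,0],
    [1.5,0,0],
    [2,0,0],
    [2,0,0],
  ],
)

```text
time_s: 13.2
eef_pos: [0.587, -0.227, 0.2188]
orientation: [-0.107, 0.715, 0.683, -0.103]
force: [0.8, 1.0, 0.7]
finger_gap: 0.255
grasp_force: 0.5
```

```bash
python3 - <<'E'
from h import *
from bench import arm
o=arm.get_obs();print(pose(o))
for th in np.arange(.45,.76,.05):
    t=(th+.35)*.35
    x=-90+203*np.sin(th)-12*np.cos(th); z=40+203*np.cos(th)+12*np.sin(th)
    print(th.round(2),*[v.tolist() for v in to(o,x,0,z-5,t)])
a=arm.camera("scene");w=arm.camera("wrist")["image"]
P=w2s(cloud(a));h=cv2.cvtColor(a["image"],cv2.COLOR_BGR2HSV)
cv2.imwrite("pics/v5.png",np.hstack([cv2.resize(a["image"][100:300,130:310],(360,400)),w[:,120:520]]))
E
```

```text
(13.2, array([-3.000e+00, -2.000e-01,  2.188e+02]), array([0.75, 1.06, 0.65]), 0.255)
0.45 [0.2, -10.4, -1.3] [-1.03, 0.05, 0.14]
0.5 [0.2, -0.3, -0.1] [-0.02, 0.05, 0.14]
0.55 [0.2, 9.7, 1.6] [0.98, 0.06, 0.14]
0.6 [0.1, 19.7, 3.8] [1.98, 0.06, 0.14]
0.65 [0.1, 29.5, 6.5] [2.98, 0.06, 0.14]
0.7 [0.1, 39.1, 9.7] [3.99, 0.06, 0.14]
0.75 [0.1, 48.6, 13.4] [4.99, 0.06, 0.14]
```

View pics/v5.png

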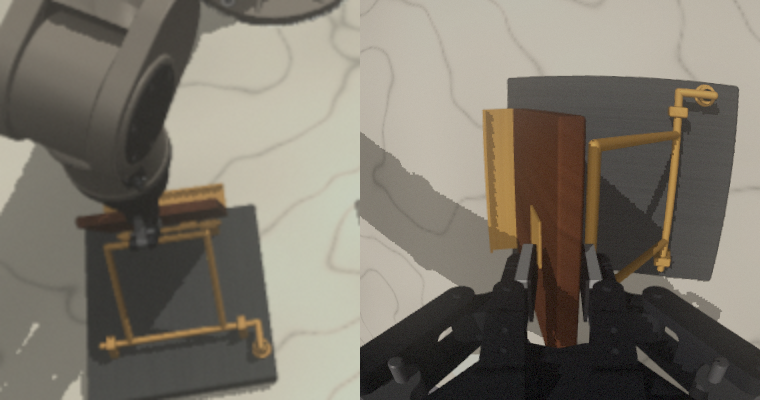

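The wrist view shows the desk past upright and resting on the rear finger at (585,270), with the prop bar just behind it at (592,190). I lower it further.

Call:
arm_command(
  xyz=[
    [0,3,0.5],
    [0,6,1],
    [0,9,1.5],
    [0,12,2],
    [0,15,2.7],
    [0,18,3.4],
    [0,21,4.1],
    [0,24,5],
    [0,24,5],
  ],
  rotation=[
    [0.3,0,0],
    [0.6,0,0],
    [0.9,0,0],
    [1.2,0,0],
    [1.5,0,0],
    [1.8,0,0],
    [2.1,0,0],
    [2.4,0,0],
    [2.4,0,0],
  ],
)

```text
time_s: 14.05
eef_pos: [0.6081, -0.2282, 0.2071]
orientation: [-0.122, 0.713, 0.68, -0.117]
force: [1.2, -1.1, -0.7]
finger_gap: 0.258
grasp_force: 0.6
```

Call:
arm_command(
  xyz=[
    [0,1,0.3],
    [0,2,0.6],
    [0,3,1],
    [0,4,1.3],
    [0,5,1.6],
    [0,5,1.6],
  ],
  rotation=[
    [0,0,0],
    [0,0,0],
    [0,0,0],
    [0,0,0],
    [0,0,0],
    [0,0,0],
  ],
)

```text
time_s: 14.55
eef_pos: [0.6117, -0.2286, 0.2045]
orientation: [-0.122, 0.713, 0.68, -0.116]
force: [-1.4, 0.8, 2.2]
finger_gap: 0.258
grasp_force: 0.7
```

```bash
python3 - <<'E'
from h import *
from bench import arm
o=arm.get_obs();print(pose(o),o["grasp_force"])
a=arm.camera("side");w=arm.camera("wrist")["image"]
cv2.imwrite("pics/v6.png",np.hstack([cv2.resize(a["image"][180:380,370:550],(360,400)),w[:,120:520]]))
E
```

```text
(14.55, array([ 21.7,  -0.5, 204.5]), array([-1.45,  0.73,  2.15]), 0.258) 0.672332192552858
```

View pics/v6.png

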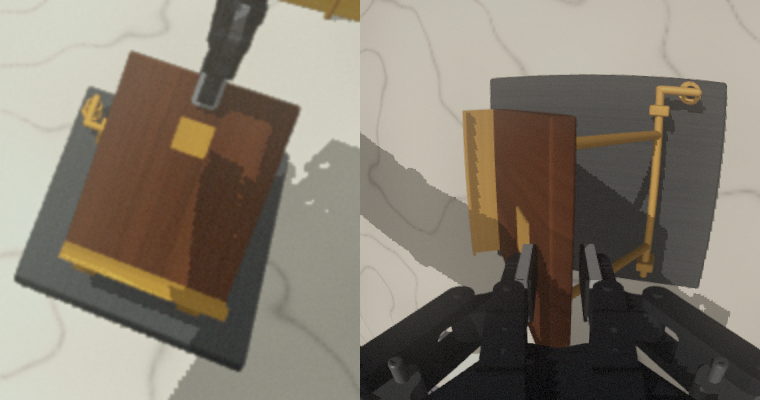

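The wrist view shows the desk covering the bar, with a gap to the rear finger at (588,290) and the front finger just touching. So it rests on the prop. I release it and withdraw along the tool.

Call:
arm_command(
  xyz=[
    [0,-1.5,0],
    [0,-3,0],
    [0,-3,0],
    [0,-3,0],
    [0,-3,0],
  ],
  rotation=[
    [0,0,0],
    [0,0,0],
    [0,0,0],
    [0,0,0],
    [0,0,0],
  ],
  gripper=36,
)

```text
time_s: 15.07
eef_pos: [0.6089, -0.2284, 0.2056]
orientation: [-0.122, 0.713, 0.68, -0.116]
force: [0.8, -0.3, -0.4]
finger_gap: 0.424
grasp_force: 0.0
```

Call:
arm_command(
  xyz=[
    [0,0,-5],
    [0,0,-12],
    [0,0,-20],
    [0,0,-30],
    [0,0,-45],
    [0,0,-70],
    [0,0,-100],
    [0,0,-120],
    [0,0,-120],
    [0,0,-120],
  ],
  rotation=[
    [0,0,0],
    [0,0,0],
    [0,0,0],
    [0,0,0],
    [0,0,0],
    [0,0,0],
    [0,0,0],
    [0,0,0],
    [0,0,0],
    [0,0,0],
  ],
)

```text
time_s: 15.9
eef_pos: [0.6493, -0.2307, 0.3202]
orientation: [-0.121, 0.713, 0.68, -0.116]
force: [-0.4, -0.3, -0.5]
finger_gap: 0.423
grasp_force: 0.0
```

```bash
python3 - <<'E'
from h import *
from bench import arm
o=arm.get_obs();print(pose(o),o["grasp_force"])
b=arm.camera("side");a=arm.camera("scene")
P=w2s(cloud(b));h=cv2.cvtColor(b["image"],cv2.COLOR_BGR2HSV)
m=(h[...,1]>80)&(h[...,2]<130)&(P[...,2]>60)&(P[...,2]<215)&(abs(P[...,1])<70)&(P[...,0]>-100)&(P[...,0]<60)
q=P[m];k=np.polyfit(q[:,2],q[:,0],1);print(len(q),'lean',np.arctan(k[0]))
cv2.imwrite("pics/v7.png",np.hstack([cv2.resize(a["image"][100:320,130:330],(400,440)),cv2.resize(b["image"][180:400,360:560],(400,440))]))
E
```

```text
(15.9, array([ 59.5,  -0.8, 320.2]), array([-0.4 , -0.28, -0.49]), 0.423) 0.0
8073 lean 0.6593088131062677
```

View pics/v7.png

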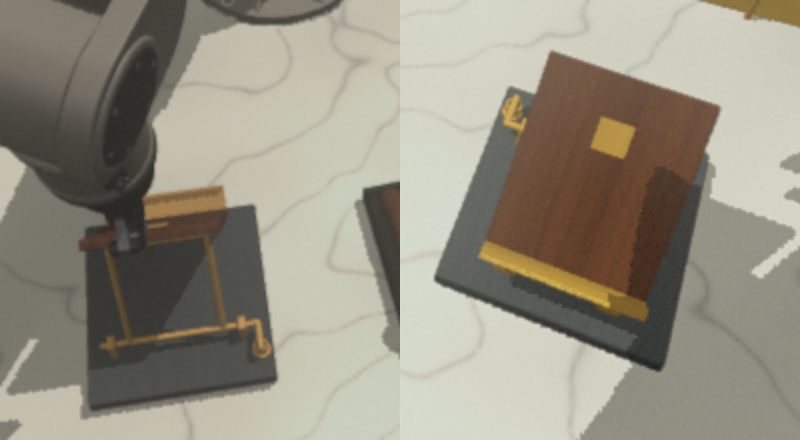

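The desk leans at 0.66 rad on the prop and the gripper is well clear of it, so I hand in.

```bash
python3 -c "
from bench import arm
print(arm.job_done())"
```

```text
the job is handed in; nothing more can be done
None
```

The prop is against its stop, pressed with about 9 N (about 1.12 rad at rest), and the desk leans back on it at about 0.66 rad. The arm is clear, the bar things were not touched, and I handed the job in at about 16 s; it returned no verdict.

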